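# Tap three stoppers home in order

### The arm

A 6-joint arm with a two-finger parallel gripper is mounted at the origin on the work surface. World frame = base frame: x ahead of the robot, y to its left, z up, the work surface at z = 0. Lengths are in m, angles in rad, forces in N, time in s.
With the tool pointing down it reaches from about 0.35 to 0.775 m from the base axis. Payload 7.3 kg.
Tool frame: the origin (TCP) lies midway between the tips of the shut fingers; the grasp point (between the pads) lies grasp_offset behind it (grasp_offset is the distance from the TCP to the grasp point, in m); z points along the fingers, y is the line along which they close (so a half turn about z gives the same grasp; the last joint's range is limited). The gripper opens to 92 mm and grips with 3 to 60 N. Pads are 19 mm wide; open, the fingers measure 130 mm over their backs; the gripper's body (75 mm by 190 mm) begins 47 mm behind the grasp point.
Start: joints at [1.008, 0.342, 1.524, -0, 1.275, -0.146], TCP at [0.213, 0.48, 0.227] pointing down, gripper open.
Joint ranges: [-2.53, 2.53], [-0.77, 2.02], [0.04, 2.7], [-1, 4.14], [0.28, 2.66], [-3.11, 3.11]. Speed limits (rad/s): [2.57, 2.57, 3.14, 3.14, 3.14, 3.14].

### API

Orientations are given as [roll, pitch, yaw] about the fixed x, y, z axes, in that order (R = Rz(yaw) Ry(pitch) Rx(roll)).
In Python, from cell import * gives the robot as it stands.
- The arm moves only by the tool step_arm, never from a script. Its argument "plan" is a list of rows, each a list of 5 numbers: the closure, from -1 (fully open) to 1 (shut), then the shift along the tool's x, y, z in m, then the turn about the tool's z in rad. In form: [[hand, x, y, z, twist], ...]. A call has 1 to 20 rows; each row is the pose to reach, as a shift and turn from the pose commanded when the call began, along the tool's axes at that moment; what a row does not reach only later rows make up. A row lasts 1/8 s, in which the tool goes at most 62.5 mm and 10.7 degrees, less where a joint would pass 70% of its speed; a pose out of reach is approached as far as the arm can. A call with a gripper value outside its range is refused whole. The fingers move at their own pace and stop on an object; "grip_force" is the grip in N (left out, the last holds). Time passes only in rows, so rows that repeat a pose let the fingers close. It gives the time, the measured TCP pose, the force, the opening and the grip force at its end, in the units of the state.
- observe(): the state, without advancing time (a new reading comes with each control period).
- read_camera(name): name is "side" or "top"; returns a dict with "img" (400x640x3 uint8, red, green, blue), "range_z" (400x640 float32, m along the optical axis (not along the pixel's ray), 0 where there is no reading), "fx", "fy", "cx", "cy" (pixels), "k1" (the pictures are not rectified: a ray, as slopes to the right and down, at radius r is drawn at 1 + k1 r^2 times it, then the intrinsics apply), "R" (3x3) and "t" (3): a world point X has camera coordinates R X + t. Camera axes: x right, y down, z forward; pixel columns grow to the right and rows downward; lengths in m; the calibration is good to about 2 mm. A picture is of the moment at which its call begins.
- hand_in(): hands the job in; it is judged then, once.
The state is a dict: "time": time; "qpos": joint angles; "qvel": joint speeds; "joint_efforts": joint torques, N m; "tool_pos": TCP position; "tool_rot": TCP orientation; "contact_force": force on the tool from outside, world axes, zero at the start; "torque": the same for the moment, N m; "opening": finger opening in m; "grip_force": force on a finger pad.
Only numpy, scipy, OpenCV 4.12 (cv2) and the standard library are available. Lean on these libraries where they do the work, as an engineer would, in place of code of your own. Each camera call takes 0.05 s, during which the arm holds its last target. There are 200 camera calls.

### The job

Close the three stoppered glass vessels on the lab tray, using only the fingertips from above: press the white stopper of the conical flask down, then that of the square bottle, then that of the round bottle, each lightly until it sits home, head down on or nearly on the rim. Keep to that order, and do not grip, lift, tip or shove the vessels; leave everything else on the bench where it is, including the round bottle that already has its screw cap on.

Things in the scene. Friction and masses are not known exactly. Their poses are not given: they have to be found in the camera images.
- tray: Fixed shallow grey plastic tray, 280 (x) by 460 (y) mm, 15 mm high with 5 mm floor and walls; origin under its centre on the bench. All three stoppered vessels stand on its floor, among others.
- flask: Loose clear glass conical flask: 76 mm across at the base, tapering to a 31 mm lip; rim 100 mm above its origin, which is the centre of its underside; z up; about 200 g (-20 to +40 percent). Stands upright on the tray.
- flask_stopper_top (a point): Centre of the flat round top (30 mm across) of this vessel's white stopper; all three stoppers look alike. At joint 0 it stands 22 mm above the rim (10 mm head, 12 mm of plug showing) and comes down with the stopper. The rubber head also gives under more than 4 N, 1 mm per 4 N, 5 mm at most, and recovers, so the push rises softly at the end of travel.
- flask_stopper (a joint): How far this stopper is pushed in, m: 0 = fully proud, 0.012 = head down on the rim, the end of its travel. Moves straight down along the vessel's axis against a steady friction of about 4 N, stays where it is left, does not spring back. Starts between 0 and 0.002.
- square: Loose clear glass square-sided bottle: 60 by 60 mm body with a round 31 mm lip; rim 105 mm above its origin, which is the centre of its underside; z up; about 260 g (-20 to +40 percent). Stands upright on the tray.
- square_stopper_top (a point): Centre of the flat round top (30 mm across) of this vessel's white stopper; all three stoppers look alike. At joint 0 it stands 22 mm above the rim (10 mm head, 12 mm of plug showing) and comes down with the stopper. The rubber head also gives under more than 4 N, 1 mm per 4 N, 5 mm at most, and recovers, so the push rises softly at the end of travel.
- square_stopper (a joint): How far this stopper is pushed in, m: 0 = fully proud, 0.012 = head down on the rim, the end of its travel. Moves straight down along the vessel's axis against a steady friction of about 4 N, stays where it is left, does not spring back. Starts between 0 and 0.002.
- round: Loose clear glass round, straight-sided bottle: 62 mm diameter body with a round 31 mm lip; rim 115 mm above its origin, which is the centre of its underside; z up; about 280 g (-20 to +40 percent). Stands upright on the tray.
- round_stopper_top (a point): Centre of the flat round top (30 mm across) of this vessel's white stopper; all three stoppers look alike. At joint 0 it stands 22 mm above the rim (10 mm head, 12 mm of plug showing) and comes down with the stopper. The rubber head also gives under more than 4 N, 1 mm per 4 N, 5 mm at most, and recovers, so the push rises softly at the end of travel.
- round_stopper (a joint): How far this stopper is pushed in, m: 0 = fully proud, 0.012 = head down on the rim, the end of its travel. Moves straight down along the vessel's axis against a steady friction of about 4 N, stays where it is left, does not spring back. Starts between 0 and 0.002.
- reagent: Bystander: loose round screw-capped bottle with a paper label, 60 mm diameter, 125 mm high, on the tray; its cap is already closed. Origin under its centre.
- dish: Bystander: loose small culture dish, 55 mm diameter, 15 mm high, on the tray. Origin under its centre.
- dishes: Bystander: loose stack of culture dishes (one body), 90 mm diameter, 45 mm high, on the bench to the right. Origin under its centre.
- beaker: Bystander: loose glass beaker, 80 mm diameter, 100 mm high, on the bench to the left. Origin under its centre.
- slide_box: Bystander: loose cardboard box, 100 by 70 by 30 mm, on the bench to the left. Origin under its centre.

How it is judged:
On the way, in this order (a step that is already met when the one before it is completed fails the run):
1. the stopper of the conical flask is pressed in at least 8 mm and stays (value of joint flask_stopper above 0.008 m), for 0.2 s.
2. the stopper of the square bottle is pressed in at least 8 mm and stays (value of joint square_stopper above 0.008 m), for 0.2 s.
3. the stopper of the round stoppered bottle is pressed in at least 8 mm and stays (value of joint round_stopper above 0.008 m), for 0.2 s.
At the end, for the whole second after the job is handed in: All three stoppers are pushed in at least 8 of their 12 mm; the three vessels stand upright (within 0.08 rad), at rest, within 25 mm of where they began; the reagent bottle and small dish are within 20 mm and the dish stack, beaker and slide box within 30 mm of where they began (value of joint each of flask_stopper, square_stopper, round_stopper above 0.008 m and distance of each of flask, square, round from where it was at the start of the episode below 0.025 m and angle between each of flask, square, round's own z axis and vertical below 0.08 rad and linear speed of each of flask, square, round below 0.02 m/s and distance of each of reagent, dish from where it was at the start of the episode below 0.02 m and distance of each of dishes, beaker, slide_box from where it was at the start of the episode below 0.03 m); the robot touches nothing.
It fails at once if a stoppered vessel is pressed hard, with more than 30 N (contact force between the fingers and flask above 30 N or contact force between the fingers and square above 30 N or contact force between the fingers and round above 30 N).
It fails at once if a stoppered vessel is lifted more than 15 mm (height (world z) of any of flask, square, round above 0.02 m).
It fails at once if a stoppered vessel is shoved or carried more than 25 mm (distance of any of flask, square, round from where it was at the start of the episode above 0.025 m).
It fails at once if a stoppered vessel is tipped more than 0.25 rad (angle between any of flask, square, round's own z axis and vertical above 0.25 rad).
It fails at once if a bystander is moved (reagent bottle or small dish more than 20 mm, dish stack, beaker or slide box more than 30 mm) (distance of any of reagent, dish from where it was at the start of the episode above 0.02 m or distance of any of dishes, beaker, slide_box from where it was at the start of the episode above 0.03 m).
It also fails if it takes over 45 s, if anything falls off the work surface, if the arm or the gripper's body presses on something with over 40 N, if the wrist force passes 120 N, or if a joint passes its speed limit or range.

## Working session

There is one attempt and no reset: what is moved stays moved. The work goes in short steps, Python scripts to look and compute and a tool call to move; the robot and the scene stay as the last step left them, time stands still between calls to the robot, and variables do not carry over. Pictures are saved under pics/ and viewed, at most 10 in all, crops included, and the job is handed in when it is done.

Besides the shell and the picture viewer there is one more tool, called as name([rows], argument=value, ...), one row to a line, values as JSON. step_arm: Moves the arm, as the interface text tells. Its arguments: {"type":"object","properties":{"plan":{"type":"array","items":{"type":"array","items":{"type":"number"}}},"grip_force":{"type":"number"}},"required":["plan"]}

```bash
mkdir -p pics; cat > h.py <<'E'
from cell import *
import numpy as np, cv2
def pts(c):
    # world point for every pixel (from range)
    v,u=np.mgrid[0:400,0:640].astype(float)
    K=np.array([[c["fx"],0,c["cx"]],[0,c["fy"],c["cy"]],[0,0,1]])
    p=cv2.undistortPoints(np.stack([u,v],-1).reshape(-1,1,2),K,np.array([c["k1"],0,0,0.])).reshape(400,640,2)
    z=c["range_z"]; X=np.dstack([p[...,0]*z,p[...,1]*z,z])
    return (X-np.array(c["t"]))@np.array(c["R"]), p
E
python3 - <<'E'
from h import *
for n in("top","side"):
    c=read_camera(n); cv2.imwrite(f"pics/{n}0.png",c["img"][...,::-1]); np.savez(n+"0.npz",**c)
    print(n,-np.array(c["R"]).T@c["t"],c["fx"],c["k1"])
print(observe())
E
```

```text
top [0.41464199 0.01533522 1.18692119] 374.3981025744662 -0.02517355641147604
side [0.82286016 1.2000511  0.98713451] 464.39512184322274 -0.021770353842588255
{'time': 0.1, 'qpos': array([ 1.00801363e+00,  3.42622382e-01,  1.52489788e+00,  4.22023631e-06,
        1.27538113e+00, -1.46031989e-01]), 'qvel': array([-0.00125682, -0.00218312, -0.00125038,  0.00088617,  0.00026664,
        0.00064537]), 'joint_efforts': array([ 1.49301395e-03, -4.32006884e+01, -2.44693208e+01,  7.20381830e-02,
        5.26355300e-02, -1.54332389e-05]), 'tool_pos': array([0.21232252, 0.47977139, 0.22613861]), 'tool_rot': array([-3.14029843e+00, -1.94432648e-04,  2.72484059e+00]), 'contact_force': array([ 0.68361896, -0.34610619, -0.49219072]), 'torque': array([-0.01842213, -0.02195812,  0.05748268]), 'grip_force': 0.0, 'opening': 0.09190257415271272}
```

View pics/top0.png

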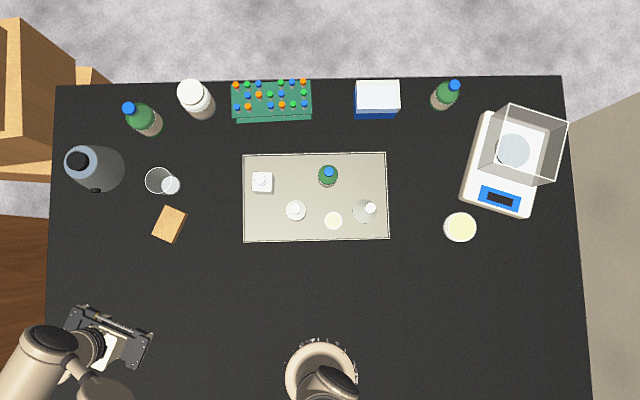

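View pics/side0.png

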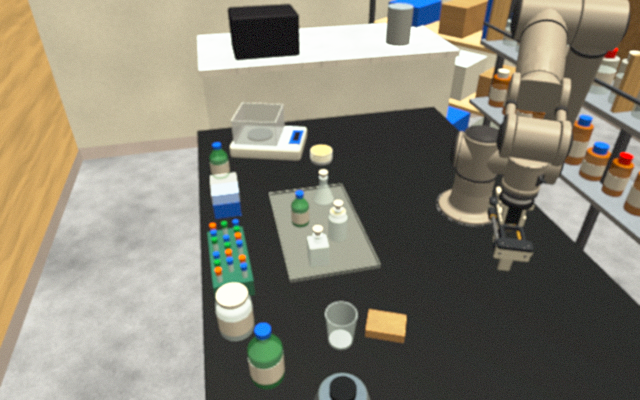

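The top view shows the square bottle at about (262,182), the round bottle at (295,210), the flask at (365,210) with its stopper at (370,208), the dish at (333,220) and the reagent bottle at (327,176). In the side view the stoppers are at about (323,174) flask, (318,231) square and (338,205) round.

```bash
python3 - <<'E'
from h import *
T={"top":{"flask":(370,208),"square":(262,178),"round":(295,208)},"side":{"flask":(323,174),"square":(318,231),"round":(338,205)}}
rows=[]
for n in T:
    c=dict(np.load(n+"0.npz")); P,p=pts(c); C=-c["R"].T@c["t"]
    hsv=cv2.cvtColor(c["img"],cv2.COLOR_RGB2HSV); ims=[]
    for k,(u,v) in T[n].items():
        w=np.s_[v-14:v+15,u-14:u+15]
        Z=P[w][...,2]; h={"flask":.127,"square":.132,"round":.142}[k]
        m=(c["range_z"][w]>0)&(Z>h-.010)&(Z<h+.006)
        q=P[w][m]; yy,xx=np.nonzero(m)
        print(n,k,"N",m.sum(),"med",np.median(q,0).round(4) if len(q) else None,"pix",(xx.mean()+u-14,yy.mean()+v-14) if len(q) else None,"ext",np.ptp(q,0).round(3) if len(q) else None,"zmax",Z.max())
        ims.append(cv2.resize(c["img"][w],(260,260),interpolation=cv2.INTER_NEAREST))
    rows.append(np.hstack(ims))
cv2.imwrite("pics/crop.png",np.vstack(rows)[...,::-1])
E
```

```text
top flask N 86 med [ 0.5023 -0.1566  0.1252] pix (np.float64(369.77906976744185), np.float64(207.56976744186048)) ext [0.026 0.029 0.013] zmax 1.186921193520934
top square N 86 med [0.5929 0.1569 0.131 ] pix (np.float64(259.3953488372093), np.float64(178.61627906976744)) ext [0.028 0.026 0.013] zmax 1.186921193520934
top round N 86 med [0.506  0.0575 0.1417] pix (np.float64(294.5), np.float64(208.2093023255814)) ext [0.028 0.026 0.013] zmax 1.186921193520934
side flask N 41 med [ 0.5071 -0.1523  0.124 ] pix (np.float64(322.4878048780488), np.float64(172.5609756097561)) ext [0.028 0.035 0.008] zmax 0.9871345144831055
side square N 68 med [0.5964 0.1606 0.1295] pix (np.float64(317.11764705882354), np.float64(229.55882352941177)) ext [0.03  0.029 0.012] zmax 0.9871345144831055
side round N 59 med [0.5098 0.0645 0.1399] pix (np.float64(337.40677966101697), np.float64(203.864406779661)) ext [0.028 0.031 0.012] zmax 0.9871345144831055
```

View pics/crop.png

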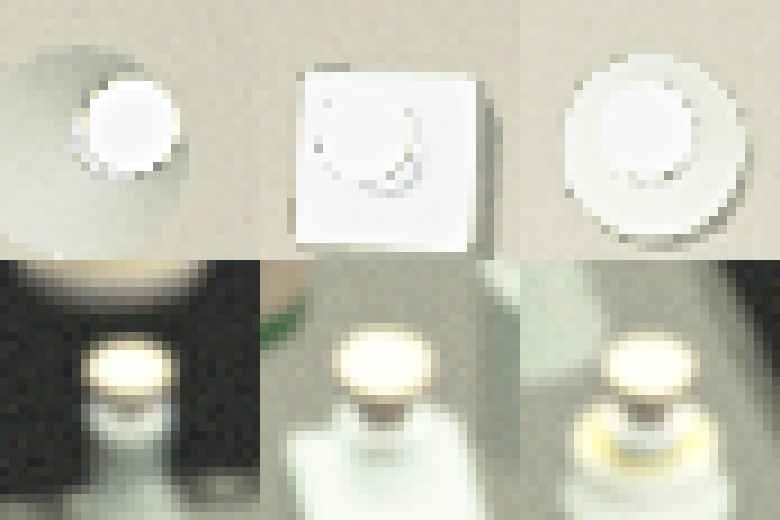

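The crops show the three white heads clean and isolated, and both views agree to about 5 mm. The side values are pulled toward that camera, so I trust the top view more. Heights match the expected 0.126, 0.131 and 0.141.

```bash
cat >> h.py <<'E'
from scipy.spatial.transform import Rotation as Ro
G={"flask":(.503,-.156,.126),"square":(.593,.158,.131),"round":(.507,.059,.141)}
def go(k,up):
    s=observe(); R=Ro.from_euler("xyz",s["tool_rot"]).as_matrix()
    print(k,"t",s["time"],"F",s["contact_force"].round(1),"pos",s["tool_pos"].round(4),"shift",(R.T@(np.array(G[k])+[0,0,up]-s["tool_pos"])).round(4))
E
python3 -c "
from h import *
go('flask',.03)"
```

```text
flask t 0.1 F [ 0.7 -0.3 -0.5] pos [0.2123 0.4798 0.2261] shift [-0.5232 -0.4636  0.0706]
```

step_arm([
  [1,-0.044,-0.039,0,0],
  [1,-0.087,-0.077,0,0],
  [1,-0.131,-0.116,0,0],
  [1,-0.174,-0.155,0,0],
  [1,-0.218,-0.193,0,0],
  [1,-0.262,-0.232,0,0],
  [1,-0.305,-0.27,0,0],
  [1,-0.349,-0.309,0,0],
  [1,-0.392,-0.348,0,0],
  [1,-0.436,-0.386,0,0],
  [1,-0.48,-0.425,0,0],
  [1,-0.523,-0.4635,0,0],
  [1,-0.523,-0.4635,0,0],
  [1,-0.523,-0.4635,0,0],
  [1,-0.523,-0.4635,0.04,0],
  [1,-0.523,-0.4635,0.07,0],
  [1,-0.523,-0.4635,0.07,0],
  [1,-0.523,-0.4635,0.07,0],
], grip_force=10)

```text
time: 2.35
tool_pos: [0.5036, -0.1549, 0.1581]
tool_rot: [3.141, 0.002, 2.726]
contact_force: [-0.0, -0.2, -0.1]
opening: 0.0009
grip_force: 0.0
```

```bash
python3 - <<'E'
from h import *
go('flask',0)
ims=[]
for n,(u,v) in (("top",(365,200)),("side",(323,165))):
    c=read_camera(n); ims.append(cv2.resize(c["img"][v-40:v+40,u-40:u+40],(400,400),interpolation=cv2.INTER_CUBIC))
cv2.imwrite("pics/f1.png",np.hstack(ims)[...,::-1])
E
```

```text
flask t 2.35 F [-0.  -0.2 -0.1] pos [ 0.5036 -0.1549  0.1581] shift [ 0.0002 -0.0013  0.0321]
```

View pics/f1.png

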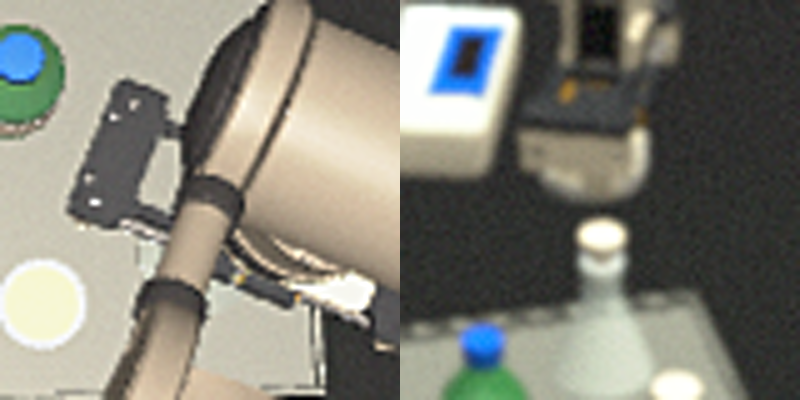

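The view shows the fingertips at about (590,195) in the right half, above the flask head at (603,237), and nothing is touched. I'll check the tip location against the commanded TCP with range points.

```bash
python3 - <<'E'
from h import *
c=read_camera("side"); P,p=pts(c)
tp=observe()["tool_pos"]; m=(c["range_z"]>0)&(np.hypot(P[...,0]-tp[0],P[...,1]-tp[1])<.12)&(P[...,2]>.145)
K=np.array([[c["fx"],0,c["cx"]],[0,c["fy"],c["cy"]],[0,0,1]])
print("tcp pix",cv2.projectPoints(tp.reshape(1,3),cv2.Rodrigues(np.array(c["R"]))[0],np.array(c["t"]),K,np.array([c["k1"],0,0,0.]))[0].ravel())
for lo in np.arange(.145,.25,.01):
    q=P[m&(P[...,2]>=lo)&(P[...,2]<lo+.01)]
    if len(q): print(lo.round(3),len(q),q[:,:2].min(0).round(3),q[:,:2].max(0).round(3))
im=cv2.resize(c["img"][115:185,283:363],(800,700),interpolation=cv2.INTER_CUBIC)
cv2.imwrite("pics/f2.png",im[:600,:,::-1])
E
```

```text
tcp pix [323.16359013 163.57951977]
0.155 7 [ 0.494 -0.154] [ 0.516 -0.143]
0.165 14 [ 0.493 -0.158] [ 0.522 -0.138]
0.175 11 [ 0.503 -0.149] [ 0.522 -0.132]
0.215 10 [ 0.441 -0.222] [ 0.564 -0.065]
0.225 75 [ 0.44 -0.22] [ 0.573 -0.056]
0.235 98 [ 0.439 -0.219] [ 0.574 -0.059]
0.245 125 [ 0.441 -0.219] [ 0.574 -0.056]
```

View pics/f2.png

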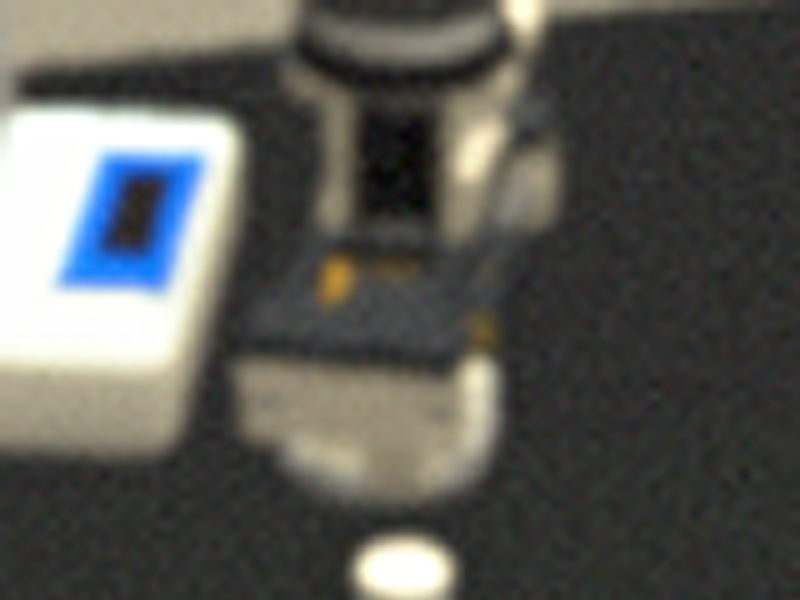

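The fingertips sit at the TCP pixel (crop (402,486)), right above the head at (404,565). Pressing next.

step_arm([
  [1,0,-0.001,0.015,0],
  [1,0,-0.001,0.028,0],
  [1,0,-0.001,0.032,0],
  [1,0,-0.001,0.035,0],
  [1,0,-0.001,0.037,0],
  [1,0,-0.001,0.039,0],
  [1,0,-0.001,0.041,0],
  [1,0,-0.001,0.042,0],
  [1,0,-0.001,0.043,0],
  [1,0,-0.001,0.043,0],
])

```text
time: 3.75
tool_pos: [0.5027, -0.1564, 0.1142]
tool_rot: [-3.142, 0.0, 2.725]
contact_force: [-3.9, 1.2, 8.2]
opening: 0.0006
grip_force: 4.3
```

The force has risen past friction to 8 N with the tip at z = 0.114, so the flask stopper is home. Next I lift and go to the square bottle.

step_arm([
  [1,0,0,-0.02,0],
  [1,0,0,-0.06,0],
  [1,0,0,-0.09,0],
  [1,0.006,0.04,-0.09,0],
  [1,0.011,0.08,-0.09,0],
  [1,0.017,0.12,-0.09,0],
  [1,0.022,0.16,-0.09,0],
  [1,0.028,0.2,-0.09,0],
  [1,0.034,0.245,-0.09,0],
  [1,0.04,0.29,-0.09,0],
  [1,0.0445,0.324,-0.09,0],
  [1,0.0445,0.324,-0.09,0],
  [1,0.0445,0.324,-0.07,0],
  [1,0.0445,0.324,-0.045,0],
  [1,0.0445,0.324,-0.04,0],
  [1,0.0445,0.324,-0.04,0],
])

```text
time: 5.75
tool_pos: [0.5934, 0.1573, 0.154]
tool_rot: [3.142, 0.0, 2.724]
contact_force: [-0.5, -0.1, 0.3]
opening: 0.0004
grip_force: 0.0
```

```bash
python3 - <<'E'
from h import *
go('square',0)
ims=[]
for n,(u,v) in (("top",(365,205)),("side",(323,205))):
    c=read_camera(n); P,p=pts(c); ims.append(cv2.resize(c["img"][v-50:v+50,u-50:u+50],(400,400),interpolation=cv2.INTER_CUBIC))
    if n=="top":
        q=P[195:222,355:385].reshape(-1,3); q=q[(q[:,2]>.105)&(q[:,2]<.135)]; print("flask head",np.median(q,0),len(q))
cv2.imwrite("pics/s1.png",np.hstack(ims)[...,::-1])
E
```

```text
square t 5.75 F [-0.5 -0.1  0.3] pos [0.5934 0.1573 0.154 ] shift [0.0006 0.0005 0.023 ]
flask head [ 0.50257732 -0.1559147   0.11498235] 89
```

View pics/s1.png

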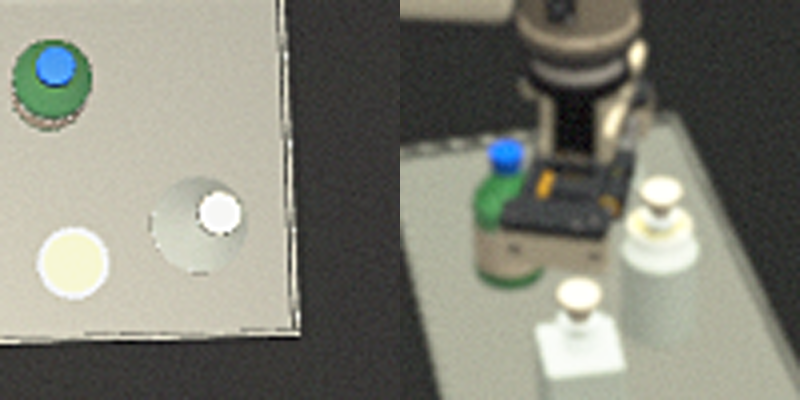

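The flask head is now at z = 0.115, which is home, and the flask is in place. The right half shows the fingers above the square bottle's stopper at (578,295).

step_arm([
  [1,0,0.0005,0.01,0],
  [1,0,0.0005,0.019,0],
  [1,0,0.0005,0.023,0],
  [1,0,0.0005,0.026,0],
  [1,0,0.0005,0.028,0],
  [1,0,0.0005,0.03,0],
  [1,0,0.0005,0.032,0],
  [1,0,0.0005,0.034,0],
  [1,0,0.0005,0.035,0],
  [1,0,0.0005,0.035,0],
])

```text
time: 7.1
tool_pos: [0.5935, 0.1584, 0.1193]
tool_rot: [3.141, 0.001, 2.725]
contact_force: [-3.1, -0.3, 7.9]
opening: 0.0005
grip_force: 4.0
```

The square stopper is home at 8 N. Next is the round bottle.

step_arm([
  [1,0,0,-0.02,0],
  [1,0,0,-0.06,0],
  [1,0,0,-0.085,0],
  [1,0.01,-0.033,-0.085,0],
  [1,0.02,-0.065,-0.085,0],
  [1,0.03,-0.098,-0.085,0],
  [1,0.0385,-0.1255,-0.085,0],
  [1,0.0385,-0.1255,-0.085,0],
  [1,0.0385,-0.1255,-0.06,0],
  [1,0.0385,-0.1255,-0.045,0],
  [1,0.0385,-0.1255,-0.045,0],
])

```text
time: 8.48
tool_pos: [0.507, 0.0596, 0.1624]
tool_rot: [-3.141, -0.003, 2.725]
contact_force: [0.2, -0.0, 0.3]
opening: 0.0002
grip_force: 0.0
```

```bash
python3 - <<'E'
from h import *
go('round',0)
for n,(u,v) in (("top",(259,179)),("side",(317,231))):
    c=read_camera(n); P,p=pts(c)
    q=P[v-10:v+11,u-10:u+11].reshape(-1,3); q=q[(q[:,2]>.112)&(q[:,2]<.135)]; print("square head",np.median(q,0) if len(q) else 0,len(q))
E
```

```text
round t 8.475 F [ 0.2 -0.   0.3] pos [0.507  0.0596 0.1624] shift [-0.0003 -0.0006  0.0214]
square head 0 0
square head [0.59640273 0.16105105 0.11842501] 66
```

step_arm([
  [1,0,-0.0005,0.01,0],
  [1,0,-0.0005,0.018,0],
  [1,0,-0.0005,0.022,0],
  [1,0,-0.0005,0.025,0],
  [1,0,-0.0005,0.027,0],
  [1,0,-0.0005,0.029,0],
  [1,0,-0.0005,0.031,0],
  [1,0,-0.0005,0.033,0],
  [1,0,-0.0005,0.034,0],
  [1,0,-0.0005,0.034,0],
])

```text
time: 9.82
tool_pos: [0.5073, 0.0587, 0.1299]
tool_rot: [3.141, 0.0, 2.725]
contact_force: [-2.0, 0.1, 5.2]
opening: 0.0005
grip_force: 2.8
```

step_arm([
  [1,0,0,0.001,0],
  [1,0,0,0.001,0],
  [1,0,0,-0.02,0],
  [1,0,0,-0.06,0],
  [1,0,0,-0.1,0],
  [1,0.04,0.03,-0.1,0],
  [1,0.08,0.06,-0.1,0],
  [1,0.12,0.1,-0.1,0],
  [1,0.16,0.15,-0.1,0],
  [1,0.2,0.2,-0.1,0],
  [1,0.22,0.22,-0.1,0],
  [1,0.22,0.22,-0.1,0],
  [1,0.22,0.22,-0.1,0],
])

```text
time: 11.45
tool_pos: [0.3952, 0.3484, 0.2293]
tool_rot: [-3.141, -0.0, 2.725]
contact_force: [0.0, -0.5, -0.3]
opening: 0.0005
grip_force: 0.0
```

```bash
python3 - <<'E'
from h import *
print(observe()["tool_pos"],observe()["contact_force"])
c=read_camera("top"); P,p=pts(c)
for k,(u,v) in {"flask":(370,208),"square":(260,179),"round":(295,208)}.items():
    q=P[v-12:v+13,u-12:u+13].reshape(-1,3); z=G[k][2]; q=q[(q[:,2]>z-.02)&(q[:,2]<z+.006)]; print(k,np.median(q,0).round(4),len(q),"expected home z",z-.011)
cv2.imwrite("pics/end.png",c["img"][130:260,220:410,::-1].repeat(3,0).repeat(3,1))
E
```

```text
[0.39519174 0.34839281 0.22930307] [ 0.04384881 -0.50574308 -0.25113861]
flask [ 0.5027 -0.1561  0.1148] 87 expected home z 0.115
square [0.5941 0.1559 0.1194] 85 expected home z 0.12000000000000001
round [0.505  0.0569 0.1296] 87 expected home z 0.12999999999999998
```

View pics/end.png

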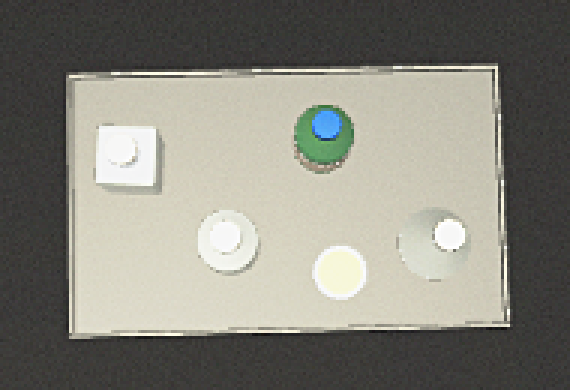

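All three heads are at home height, with the square's at (122,150), the round's at (225,236) and the flask's at (450,235). The vessels are upright and in place, and the arm is clear.

```bash
python3 -c "
from cell import *
print(hand_in())"
```

```text
the job is handed in; nothing more can be done
None
```

I pressed the stoppers home in order (flask, square bottle, round bottle), with no force reading above about 8 N and nothing else seen to move, and handed the job in; it returned no verdict.

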